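# Clear the ingredient bin and shut its lid

### The job

The lid of the metal ingredient bin cannot be shut, because a wooden paddle lies across the bin and a tall shaker stands in it. Lay the paddle down inside the rim of the sheet pan and stand the tall shaker on the chopping board, then swing the bin's lid fully shut. Keep the tall shaker upright all the way, and leave the two short shakers, the onion and the ramekin where they are.

Things in the scene. Friction and masses are not known exactly. Their poses are not given: they have to be found in the camera images.
- bin: Fixed open metal bin, 210 (its x) x 250 (its y) x 110 high, walls 5, floor 5 thick; origin under its centre, x towards the lid's hinge. Two dividers 75 high, in planes at y = +-41, make three bays side by side along y, each about 77 wide and 200 long, one shaker in each. The lid is hinged on the +x rim.
- lid (a joint): Angle of the bin's lid: 0 shut, about 1.57 upright, starts at 1.55 to 1.75 (upright or leaning back, away from the robot), limit 1.9. The hinge is stiff and stays where it is left; about 6 N near the free edge moves it. The lid is a plate 210 x 250, 6 thick, 0.4 kg. A bar handle 80 long and 10 thick along y, its outermost side 35 off the outer face, is fixed 165 from the hinge, at the middle of the width.
- lid_hinge (a point): Middle of the lid's hinge line, on the bin's +x rim (bin frame x 105, y 0, z 111); turns with the lid. Shut, its axes are the bin's. The lid's plate runs from here along this frame's -x; its outer face is 6 along +z.
- lid_edge (a point): Middle of the lid's free edge, 210 from the hinge, mid thickness; turns with the lid.
- paddle: Wooden mixing paddle, 330 long, about 0.12 kg (varies), flat underneath, lying across the bin's two side walls near its front (-x) rim. Origin at mid length on the underside, its y runs along it towards the blade, z up. Handle: bar 24 wide, 20 high, from y = -165 to 85. Blade: 50 wide, 12 high, from y = 80 to 165. Centre of mass about 8 towards the blade.
- paddle_butt (a point): Handle end of the paddle, 165 from its origin, 10 above the underside.
- paddle_tip (a point): Blade end of the paddle, 165 from its origin, 6 above the underside.
- tall_shaker: Tall round closed steel shaker, 52 diameter, 155 high, about 0.25 kg (varies), its shoulder narrowing over the top 12; stands in any one of the bin's three bays and rises 50 above the rim. Origin at the centre of its base, z up.
- short_a: Short steel shaker, 56 diameter, 75 high, in a bay of the bin, below the rim; bystander. Origin at the centre of its base.
- short_b: Second short steel shaker, as short_a, in another bay; bystander.
- pan: Fixed aluminium sheet pan, 400 (its x) x 200 (its y), floor 3 thick, upright rim 20 high and 4 thick; origin under its centre. On the left or on the right of the bin.
- board: Fixed wooden chopping board, 300 (its x) x 200 (its y) x 30 thick; origin under its centre. On the other side of the bin from the pan.
- ramekin: White bowl, 64 diameter, 40 high, standing in the pan near its +y long side; bystander. Origin under its centre.
- onion: Brown onion, 72 diameter, 70 high, standing on the board; bystander. Origin under its centre.
Not all that is in view belongs to the job. What is shaped like the tall_shaker but green or turquoise is not meant.

How it is judged (in metres and radians):
On the way, in this order (a step that is already met when the one before it is completed fails the run):
1. the paddle lies in the sheet pan and the tall shaker stands on the board (x of paddle_butt in the frame of pan between -0.2 and 0.2 m and y of paddle_butt in the frame of pan between -0.1 and 0.1 m and z of each of paddle_butt, paddle_tip in the frame of pan below 0.025 m and x of paddle_tip in the frame of pan between -0.2 and 0.2 m and y of paddle_tip in the frame of pan between -0.1 and 0.1 m and linear speed of each of paddle, tall_shaker below 0.05 m/s and x of tall_shaker in the frame of board between -0.14 and 0.14 m and y of tall_shaker in the frame of board between -0.09 and 0.09 m and z of tall_shaker in the frame of board between 0.025 and 0.035 m and angle between tall_shaker's own z axis and vertical below 0.1 rad), for 0.2 s.
2. the lid is shut (value of joint lid below 0.04 rad), for 0.2 s.
At the end, for the whole second after the job is handed in: The lid is shut (within 0.04 rad), the whole length of the paddle lies at rest inside the sheet pan's rim (both ends under 25 mm above the pan's underside), and the tall shaker stands at rest and upright (within 0.1 rad) on the board, its centre 10 mm or more inside the board's edge (all of step 1 and value of joint lid below 0.04 rad); the robot touches nothing.
It fails at once if a short shaker, the onion or the ramekin is moved by more than 40 mm (distance of any of short_a, short_b, onion, ramekin from where it was at the start of the episode above 0.04 m).
It fails at once if the tall shaker is tipped by more than 0.6 rad (angle between tall_shaker's own z axis and vertical above 0.6 rad).
It also fails if it takes over 72 s, if anything falls off the work surface, if the arm or the gripper's body presses on something with over 40 N, if the wrist force passes 120 N, or if a joint passes its speed limit or range.

### The arm

A 6-joint arm with a two-finger parallel gripper is mounted at the origin on the work surface. World frame = base frame: x ahead of the robot, y to its left, z up, the work surface at z = 0. Lengths are in mm, angles in rad, forces in N, time in s.
With the tool pointing down it reaches from about 350 to 875 mm from the base axis. Payload 4.2 kg.
Tool frame: the origin (TCP) lies at the very end of the fingers, on their centre line; the grasp point (between the pads) lies arm.grip_depth behind it (arm.grip_depth is the distance from the TCP to the grasp point, in mm); z points along the fingers, y is the direction in which the jaws open and shut (so a half turn about z gives the same grasp; the last joint's range is limited). The gripper opens to 85 mm and grips with 20 to 120 N. Pads are 22 mm wide; open, the fingers measure 114 mm over their backs; the gripper's body (76 mm by 85 mm) begins 54 mm behind the grasp point. The pads swing forward as they close: fully open they stand 13 mm farther back than shut.
Start: joints at [1.425, 0.385, 0.008, 0, -1.194, -0.259], TCP at [246.113, 574.48, 231.312] pointing down, gripper open.
Joint ranges: [-3.14, 3.14], [-1.21, 2.06], [-1.07, 1.41], [-3.16, 2.05], [-2.99, -0.16], [-3.1, 3.1]. Speed limits (rad/s): [2.79, 2.79, 3.14, 3.14, 3.14, 3.14].

### API

Orientations are given as a unit quaternion [x, y, z, w].
In Python, from bench import arm, optics, workorder gives the robot as it stands. The module is installed in compiled form; this text tells all that it offers.
- The arm moves only by the tool play_rows, never from a script. Its arguments are lists of equal length, an entry for each row: "travel": the shift along the tool's x, y, z in m, a list of three; "rotation": the turn, a rotation vector about the tool's x, y, z in rad, a list of three; "grip": the opening, from 0 (shut) to 1 (fully open). In form: {"travel": [[x, y, z], ...], "rotation": [[rx, ry, rz], ...], "grip": [grip, ...]}. A call has 1 to 12 rows; each row shifts and turns the commanded pose from where the row before left it, along the tool's axes as they then stand; what a row does not reach is not made up. A row lasts 1/12 s, in which the tool goes at most 41.7 mm and 7.16 degrees, less where a joint would pass 70% of its speed; a pose out of reach is approached as far as the arm can. A call is refused whole if a number of a shift passes 0.0417 or a number of a turn 0.125, either way. A call with a gripper value outside its range is refused whole. The fingers move at their own pace and stop on an object; the grip force is fixed at half the most. Time passes only in rows, so rows that do not move let the fingers close. It gives the time, the measured TCP pose, the force and the opening at its end, in the units of the state.
- arm.read_state(): the state, without advancing time (a new reading comes with each control period).
- optics.get_image(name): name is "side" or "top" or "wrist"; returns a dict with "image" (420x560x3 uint8, blue, green, red), "depth" (420x560 float32, mm along the optical axis (not along the pixel's ray), 0 where there is no reading), "camera_matrix" (3x3 intrinsics, pixels), "R" (3x3) and "t" (3): a world point X has camera coordinates R X + t; the wrist camera has in their place "hand_eye" (4x4, takes a point from camera to tool coordinates, whose origin is the TCP and whose axes are the flange's). Camera axes: x right, y down, z forward; pixel columns grow to the right and rows downward; lengths in mm; the calibration is good to about 2 mm. The wrist camera is an equidistant fisheye: a pixel r from the principal point sees the ray r / f radians off the axis. A picture is of the moment at which its call begins: read the wrist's pose just before it.
- workorder.job_done(): hands the job in, once; it reports no verdict.
The state is a dict: "clock": time; "joints": joint angles; "joint_vel": joint speeds; "joint_efforts": joint torques, N m; "position": TCP position; "ee_rot": TCP orientation; "contact_force": force on the tool from outside, world axes, zero at the start; "wrist_torque": the same for the moment, N m; "gripper_width": finger opening in mm.
Only numpy, scipy, OpenCV 4.12 (cv2) and the standard library are available. Lean on these libraries where they do the work, as an engineer would, in place of code of your own. Each camera call takes 0.05 s, during which the arm holds its last target. There are 200 camera calls.

## Working session

There is one attempt and no reset: what is moved stays moved. The work goes in short steps, Python scripts to look and compute and a tool call to move; the robot and the scene stay as the last step left them, time stands still between calls to the robot, and variables do not carry over. Pictures are saved under pics/ and viewed, about 8 in all and at most 12, crops included, and the job is handed in when it is done.

Besides the shell and the picture viewer there is one more tool, called after "Request:" in YAML: its name, and indented under it one key for each argument. play_rows: Moves the arm, as the interface text tells. Its arguments: {"type":"object","properties":{"travel":{"type":"array","items":{"type":"array","items":{"type":"number"}}},"rotation":{"type":"array","items":{"type":"array","items":{"type":"number"}}},"grip":{"type":"array","items":{"type":"number"}}},"required":["travel","rotation","grip"]}

```bash
mkdir -p pics; cat > h.py <<'E'
import numpy as np, cv2
from bench import arm, optics, workorder
from scipy.spatial.transform import Rotation as Rn
def grab(n):
    d=optics.get_image(n); return d
def cloud(d):
    K=np.array(d["camera_matrix"]); Z=d["depth"]; v,u=np.mgrid[:Z.shape[0],:Z.shape[1]]
    P=np.stack([(u-K[0,2])/K[0,0]*Z,(v-K[1,2])/K[1,1]*Z,Z],-1)
    W=(P-np.array(d["t"]))@np.array(d["R"]); W[Z<=0]=np.nan; return W
def local(dw):  # world shift mm -> tool axes m
    s=arm.read_state(); return Rn.from_quat(s["ee_rot"]).inv().apply(dw)/1000
E
python3 - <<'E'
from h import *
import pickle
s=arm.read_state(); print(s, arm.grip_depth)
D={}
for n in("top","side"):
    d=grab(n); D[n]=d; cv2.imwrite(f"pics/{n}0.png",d["image"]); print(n,d["camera_matrix"],d["R"],d["t"])
pickle.dump(D,open("d0.pkl","wb"))
print(Rn.from_quat(s["ee_rot"]).as_matrix().round(3))
E
```

```text
{'clock': 0.0, 'joints': array([ 1.42458545e+00,  3.85584189e-01,  6.62973572e-03, -4.98846327e-04,
       -1.19402300e+00, -2.58619611e-01]), 'joint_vel': array([-3.45713988e-05, -2.97216492e-04,  2.60386209e-04,  2.04928218e-04,
        1.59743779e-03,  9.49937519e-04]), 'joint_efforts': array([ 1.06273109e-05, -3.92287123e+01,  1.88398308e+01,  4.18614417e+00,
       -4.64095589e-03,  3.90541018e-06]), 'position': array([245.90505382, 573.95239926, 230.20647085]), 'ee_rot': array([ 9.79564772e-01, -2.01125867e-01, -1.70199298e-04,  1.10186495e-03]), 'contact_force': array([-0.44854963, -1.20858124,  0.36984256]), 'wrist_torque': array([-0.00864745,  0.04509648, -0.00467017]), 'gripper_width': 85.2000986884922} 18.700000000000003
top [[488.85150126   0.         270.73104056]
 [  0.         488.85150126 211.94205435]
 [  0.           0.           1.        ]] [[-0.02255787 -0.99971729  0.00751536]
 [-0.99143241  0.02140226 -0.12885542]
 [ 0.12865815 -0.01035767 -0.99163491]] [  22.65904978  506.85185141 1405.36362247]
side [[428.14959819   0.         285.01898638]
 [  0.         428.14959819 215.81067774]
 [  0.           0.           1.        ]] [[ 0.8352519  -0.54984458 -0.00501951]
 [-0.36434365 -0.54658001 -0.75399204]
 [ 0.41183488  0.63160211 -0.65686437]] [-428.74557421  271.92802191  848.87542692]
[[ 0.919 -0.394 -0.001]
 [-0.394 -0.919 -0.002]
 [ 0.     0.002 -1.   ]]
```

View pics/top0.png

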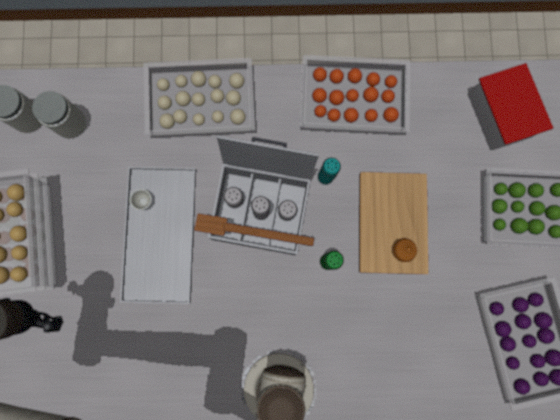

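View pics/side0.png

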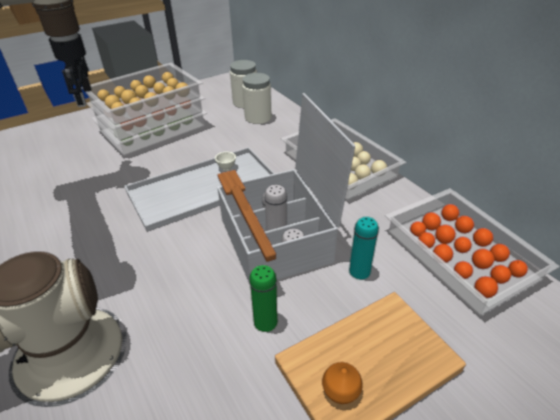

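Top view: the pan is at the left (160,235) with the ramekin at (142,199). The bin is at (262,208) with the paddle across it from (197,225) to (313,241). The board is at (394,222) with the onion at (404,250). Grey shaker candidates are (234,197), (261,207) and (288,210). The turquoise (329,170) and green (332,260) shakers are decoys. Next I measure heights and poses and crop the bin to confirm which shaker is tall.

```bash
python3 - <<'E'
from h import *
import pickle
D=pickle.load(open("d0.pkl","rb"))
t=D["top"]; W=cloud(t); im=t["image"]; hsv=cv2.cvtColor(im,cv2.COLOR_BGR2HSV)
def at(u,v,r=2):
    return np.nanmedian(W[v-r:v+r+1,u-r:u+r+1].reshape(-1,3),0).round(1)
for n,(u,v) in dict(c1=(234,194),c2=(261,204),c3=(288,207),turq=(331,163),green=(333,257),table=(340,300),pan=(165,240),board=(380,210),onion=(404,246),ramk=(142,195)).items(): print(n,at(u,v))
def rect(mask,name):
    P=W[mask]; P=P[~np.isnan(P).any(1)]
    r=cv2.minAreaRect(P[:,:2].astype(np.float32)); print(name,len(P),np.round(r[0],1),np.round(r[1],1),round(r[2],2),"z",np.percentile(P[:,2],[5,50,95]).round(1)); return P
v,u=np.mgrid[:420,:560]
def box(a,b,c,d): return (u>=a)&(u<=c)&(v>=b)&(v<=d)
k=np.ones((3,3),np.uint8)
def big(m):
    n,l,s,_=cv2.connectedComponentsWithStats(m.astype(np.uint8)); i=1+s[1:,4].argmax(); return l==i
H,S,V=cv2.split(hsv)
pd=big(box(190,205,320,255)&(S>110)&(H<20)); P=rect(pd,"paddle")
# paddle axis
c=P[:,:2].mean(0); _,_,vt=np.linalg.svd(P[:,:2]-c,full_matrices=False); a=vt[0]*np.sign(vt[0][1]); q=(P[:,:2]-c)@a
print("paddle axis",a.round(4),"ends",(c+a*q.min()).round(1),(c+a*q.max()).round(1))
for lo in range(-170,170,30):
    s=(q>=lo)&(q<lo+30)
    if s.sum()>3: print(lo,np.median(P[s],0).round(1),s.sum())
rect(big(box(355,165,435,280)&(S>60)&(W[...,2]>20)),"board")
rect(big(box(115,160,205,310)&(W[...,2]>10)&(W[...,2]<30)),"panrim")
rect(big(box(200,160,320,260)&(W[...,2]>85)&(W[...,2]<120)&(S<60)),"binrim")
L=rect(box(210,130,325,185)&(W[...,2]>125)&(S<60),"lid")
for vv in (143,150,155,160,165,170): print("lid", vv, at(265,vv,1))
crop=cv2.resize(im[130:260,180:345],None,fx=4.5,fy=4.5,interpolation=cv2.INTER_CUBIC)
cv2.imwrite("pics/crop1.png",crop)
# shaker tops: side-view cloud
Ws=cloud(D["side"])
m=(Ws[...,0]>400)&(Ws[...,0]<800)&(Ws[...,1]>-150)&(Ws[...,1]<200)&(Ws[...,2]>125)&(Ws[...,2]<165)
hs=cv2.cvtColor(D["side"]["image"],cv2.COLOR_BGR2HSV); m&=hs[...,1]<70
Q=Ws[m]; print("side z125-165 n",len(Q)); v2,u2=np.nonzero(m)
b=(u2>255)&(u2<295)&(v2<230)&(v2>170); print(np.median(Q[b],0),Q[b].min(0),Q[b].max(0),b.sum())
E
```

```text
c1 [554.5 115.6  81.1]
c2 [512.8  38.4 162.6]
c3 [513.7 -37.5  81.9]
turq [ 621.4 -154.1  157. ]
green [ 366.8 -149.7  157. ]
table [ 245.9 -186.     3.1]
pan [433.5 327.5   4. ]
board [ 506.4 -310.8   31.6]
onion [ 395.5 -358.5   91.1]
ramk [568.7 394.8  15.3]
paddle 1116 [443.2  59.7] [323.3  48.5] 79.0 z [120.1 128.6 134.8]
paddle axis [0.192  0.9814] ends [411.4 -98.9] [473.5 218.5]
-170 [418.6 -63.1 130.4] 80
-140 [424.6 -34.2 131.5] 78
-110 [430.4  -5.8 131.4] 77
-80 [435.4  24.1 132. ] 78
-50 [440.6  53.9 131.3] 77
-20 [446.6  84.1 131.1] 77
10 [452.4 113.5 131.4] 74
40 [458.6 146.5 124.6] 146
70 [465.1 171.6 123.2] 185
100 [470.1 201.4 123.5] 176
130 [472.5 217.  120.7] 12
board 6793 [ 470.3 -349.3] [202.  297.4] 87.23 z [26.4 31.8 75.4]
panrim 857 [454.6 346.1] [205.2 403.4] 87.82 z [11.4 19.8 25.8]
binrim 648 [536.9  39.5] [250.6 159.4] 78.11 z [ 88.9 109.6 116.9]
lid 2675 [632.3   3.5] [280.9  53.5] 80.47 z [137.9 250.  321.2]
lid 143 [652.1  24.3 272.9]
lid 150 [627.2  24.7 289.9]
lid 155 [623.8  25.  253.3]
lid 160 [620.8  25.2 213.2]
lid 165 [617.4  25.4 168.8]
lid 170 [614.7  25.7 118.5]
side z125-165 n 1266
[507.65524474  27.44473209 154.08270845] [439.88783055 -21.82890643 125.17172145] [537.95054618  61.51580877 164.7836218 ] 475
```

View pics/crop1.png

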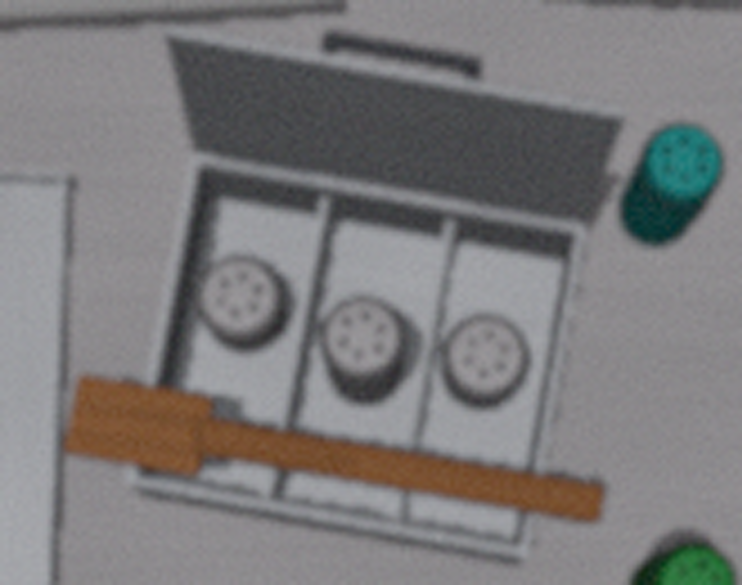

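The crop shows the middle shaker, crop (363,340) = image (261,207), tops out at about 160 mm, so it's the tall one. The other two grey ones are at about 81 mm, short. The green and turquoise ones outside the bin are decoys. Now I fix the bin, pan and lid frames.

```bash
cat >> h.py <<'E'
def ray(d,u,v,z):
    K=np.array(d["camera_matrix"]);R=np.array(d["R"]);C=-R.T@np.array(d["t"])
    r=R.T@np.array([(u-K[0,2])/K[0,0],(v-K[1,2])/K[1,1],1]); return C+r*(z-C[2])/r[2]
E
python3 - <<'E'
from h import *
import pickle
d=pickle.load(open("d0.pkl","rb"))["top"]
c={n:ray(d,180+a/4.5,130+b/4.5,110)[:2] for n,(a,b) in dict(fl=(135,485),fr=(525,555),bl=(200,158),br=(580,230)).items()}
for n in c: print(n,c[n].round(1))
ctr=sum(c.values())/4; x=(c["bl"]+c["br"]-c["fl"]-c["fr"])/2; y=(c["fl"]+c["bl"]-c["fr"]-c["br"])/2
print("bin",ctr.round(1),np.linalg.norm(x),np.linalg.norm(y),"yaw x",np.degrees(np.arctan2(x[1],x[0])),"yaw y",np.degrees(np.arctan2(-y[0],y[1])))
th=np.arctan2(x[1],x[0]);ex=np.array([np.cos(th),np.sin(th)]);ey=np.array([-ex[1],ex[0]])
for n,p in dict(pad=(443,60),butt=(411.4,-98.9),tip=(473.5,218.5),tall=(512.8,38.4),turq=(621,-154)).items():
    q=np.array(p)-ctr; print(n,(q@ex).round(1),(q@ey).round(1))
# shaker top centre via ray at z=160 from blob in crop
print("tall top",ray(d,180+363/4.5,130+338/4.5,160).round(1))
W=cloud(d); hsv=cv2.cvtColor(d["image"],cv2.COLOR_BGR2HSV)
for nm,pts,z in (("pan",[(130,169),(196,169),(123,300),(191,302)],20),("board",[(361,172),(428,173),(359,272),(429,273)],30)):
    p=np.array([ray(d,*q,z)[:2] for q in pts]); print(nm,p.round(0).tolist(),p.mean(0).round(1))
print("ramekin",ray(d,142,198,40).round(0))
E
```

```text
fl [428.9 181.5]
fr [380.8 -56.5]
bl [632.9 139.6]
br [582.1 -96.8]
bin [506.2  41.9] 206.8162551310791 242.29632431931984 yaw x -11.46566861860704 yaw y -11.780086879558196
pad -65.5 5.1
butt -64.9 -156.9
tip -67.1 166.5
tall 7.2 -2.2
turq 151.5 -169.2
tall top [509.8  39.4 160. ]
pan [[648.0, 430.0], [644.0, 232.0], [261.0, 445.0], [251.0, 248.0]] [450.9 338.7]
board [[622.0, -261.0], [615.0, -461.0], [326.0, -241.0], [319.0, -445.0]] [ 470.3 -351.7]
ramekin [556. 388.  40.]
```

Request:
play_rows:
  travel:
    - [0,0,0]
    - [0,0,0]
    - [0,0,0]
    - [0,0,0]
    - [0,0,0]
    - [0,0,0]
    - [0,0,0]
    - [0,0,0]
    - [0,0,0]
    - [0,0,0]
    - [0,0,0]
    - [0,0,0]
  rotation:
    - [0,0,0.1133]
    - [0,0,0.1133]
    - [0,0,0.1133]
    - [0,0,0.1133]
    - [0,0,0.1133]
    - [0,0,0.1133]
    - [0,0,0.1133]
    - [0,0,0.1133]
    - [0,0,0.1133]
    - [0,0,0.1133]
    - [0,0,0.1133]
    - [0,0,0.1133]
  grip: [0.55,0.55,0.55,0.55,0.55,0.55,0.55,0.55,0.55,0.55,0.55,0.55]

```text
clock: 1.1
position: [246.0, 574.2, 230.6]
ee_rot: [-0.633, 0.774, -0.0, -0.001]
contact_force: [-0.5, 0.5, 0.2]
gripper_width: 47.0
```

Request:
play_rows:
  travel:
    - [0.033,-0.022,0]
    - [0.033,-0.022,0]
    - [0.033,-0.022,0]
    - [0.033,-0.022,0]
    - [0.033,-0.022,0]
    - [0.033,-0.022,0]
    - [0.033,-0.022,0]
    - [0.033,-0.022,0]
    - [0.033,-0.022,0]
    - [0.033,-0.022,0]
    - [0.033,-0.022,0]
    - [0.033,-0.022,0]
  rotation:
    - [0,0,0]
    - [0,0,0]
    - [0,0,0]
    - [0,0,0]
    - [0,0,0]
    - [0,0,0]
    - [0,0,0]
    - [0,0,0]
    - [0,0,0]
    - [0,0,0]
    - [0,0,0]
    - [0,0,0]
  grip: [0.47,0.47,0.47,0.47,0.47,0.47,0.47,0.47,0.47,0.47,0.47,0.47]

```text
clock: 2.1
position: [429.0, 133.1, 231.2]
ee_rot: [-0.636, 0.772, 0.0, -0.0]
contact_force: [0.9, 0.7, -0.3]
gripper_width: 40.0
```

Request:
play_rows:
  travel:
    - [0.022,-0.0155,0]
    - [0.022,-0.0155,0]
    - [0,0,0.03]
    - [0,0,0.02]
    - [0,0,0]
    - [0,0,0]
  rotation:
    - [0,0,0]
    - [0,0,0]
    - [0,0,0]
    - [0,0,0]
    - [0,0,0]
    - [0,0,0]
  grip: [0.47,0.47,0.47,0.47,0.47,0.47]

```text
clock: 2.6
position: [450.5, 85.4, 180.8]
ee_rot: [-0.635, 0.772, 0.0, -0.001]
contact_force: [0.1, 0.4, 1.0]
gripper_width: 39.6
```

```bash
python3 - <<'E'
from h import *
s=arm.read_state(); d=optics.get_image("wrist"); print(s["position"],s["ee_rot"],s["joints"].round(2))
t=optics.get_image("top")
cv2.imwrite("pics/w1.png",np.hstack([d["image"],cv2.resize(t["image"][120:280,170:350],None,fx=2.4,fy=2.625)])[:, :].copy()); print(np.array(d["hand_eye"]).round(2),d["camera_matrix"])
im=cv2.imread("pics/w1.png"); cv2.imwrite("pics/w1.png",cv2.resize(im,(800,int(im.shape[0]*800/im.shape[1]))))
E
```

```text
[450.50667383  85.41923312 180.75993216] [-6.35434752e-01  7.72153304e-01  3.43504987e-05 -1.39610248e-03] [ 0.54  0.15 -0.46  0.   -0.97 -0.74]
[[   0.     -0.95   -0.3    78.22]
 [   1.      0.      0.      1.23]
 [   0.     -0.3     0.95 -143.4 ]
 [   0.      0.      0.      1.  ]] [[325.1922621    0.         283.47429792]
 [  0.         325.1922621  205.37046562]
 [  0.           0.           1.        ]]
```

View pics/w1.png

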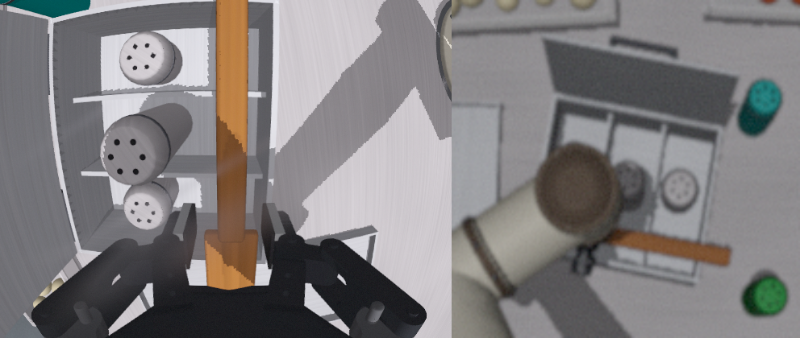

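The wrist view shows the handle at column 232, midway between the fingers (190 and 268), clear of the tall shaker. Descend and grip.

Request:
play_rows:
  travel:
    - [0,0,0.03]
    - [0,0,0.025]
    - [0,0,0.012]
    - [0,0,0]
    - [0,0,0]
    - [0,0,0]
    - [0,0,0]
    - [0,0,0]
    - [0,0,0]
    - [0,0,0]
    - [0,0,0]
    - [0,0,0]
  rotation:
    - [0,0,0]
    - [0,0,0]
    - [0,0,0]
    - [0,0,0]
    - [0,0,0]
    - [0,0,0]
    - [0,0,0]
    - [0,0,0]
    - [0,0,0]
    - [0,0,0]
    - [0,0,0]
    - [0,0,0]
  grip: [0.47,0.47,0.47,0.47,0,0,0,0,0,0,0,0]

```text
clock: 3.7
position: [452.2, 86.8, 116.0]
ee_rot: [-0.636, 0.772, -0.0, 0.002]
contact_force: [-0.7, 2.2, 7.4]
gripper_width: 22.5
```

Request:
play_rows:
  travel:
    - [0,0,-0.015]
    - [0,0,-0.03]
    - [0,0,-0.035]
    - [0,0,-0.035]
    - [0,0,-0.015]
    - [0,0,0]
  rotation:
    - [0,0,0]
    - [0,0,0]
    - [0,0,0]
    - [0,0,0]
    - [0,0,0]
    - [0,0,0]
  grip: [0,0,0,0,0,0]

```text
clock: 4.2
position: [453.0, 86.7, 248.8]
ee_rot: [-0.636, 0.772, -0.001, 0.005]
contact_force: [-0.2, 0.9, -1.1]
gripper_width: 22.6
```

Request:
play_rows:
  travel:
    - [-0.0337,0.0112,0]
    - [-0.0337,0.0112,0]
    - [-0.0337,0.0112,0]
    - [-0.0337,0.0112,0]
    - [-0.0337,0.0112,0]
    - [-0.0337,0.0112,0]
    - [0,0,0]
    - [0,0,0]
    - [0,0,0]
    - [0,0,0]
    - [0,0,0]
    - [0,0,0]
  rotation:
    - [0,0,0]
    - [0,0,0]
    - [0,0,0]
    - [0,0,0]
    - [0,0,0]
    - [0,0,0]
    - [0,0,-0.1,0]
    - [0,0,-0.12]
    - [0,0,-0.12]
    - [0,0,-0.12]
    - [0,0,-0.12]
    - [0,0,-0.12]
  grip: [0,0,0,0,0,0,0,0,0,0,0,0]

```text
invalid input at $.rotation[6]: expected 3 numbers
```

Request:
play_rows:
  travel:
    - [-0.0337,0.0112,0]
    - [-0.0337,0.0112,0]
    - [-0.0337,0.0112,0]
    - [-0.0337,0.0112,0]
    - [-0.0337,0.0112,0]
    - [-0.0337,0.0112,0]
    - [0,0,0]
    - [0,0,0]
    - [0,0,0]
    - [0,0,0]
    - [0,0,0]
    - [0,0,0]
  rotation:
    - [0,0,0]
    - [0,0,0]
    - [0,0,0]
    - [0,0,0]
    - [0,0,0]
    - [0,0,0]
    - [0,0,-0.1]
    - [0,0,-0.12]
    - [0,0,-0.12]
    - [0,0,-0.12]
    - [0,0,-0.12]
    - [0,0,-0.12]
  grip: [0,0,0,0,0,0,0,0,0,0,0,0]

```text
clock: 5.2
position: [423.1, 296.7, 242.6]
ee_rot: [0.863, -0.505, -0.001, 0.001]
contact_force: [0.6, -0.5, -0.3]
gripper_width: 22.7
```

Request:
play_rows:
  travel:
    - [0,0,0]
    - [0,0,0]
    - [0,0,0]
    - [0,0,0]
    - [0,0,0]
    - [0,0,0]
    - [0,0,0]
    - [0,0,0]
    - [0,0,0]
    - [0,0,0]
    - [0,0,0]
  rotation:
    - [0,0,-0.12]
    - [0,0,-0.12]
    - [0,0,-0.12]
    - [0,0,-0.12]
    - [0,0,-0.12]
    - [0,0,-0.12]
    - [0,0,-0.12]
    - [0,0,-0.12]
    - [0,0,-0.066]
    - [0,0,0]
    - [0,0,0]
  grip: [0,0,0,0,0,0,0,0,0,0,0]

```text
clock: 6.12
position: [423.4, 296.8, 243.2]
ee_rot: [1.0, -0.02, -0.001, 0.001]
contact_force: [0.4, -0.7, -1.1]
gripper_width: 22.6
```

```bash
python3 - <<'E'
from h import *
s=arm.read_state(); print(s["position"],Rn.from_quat(s["ee_rot"]).as_matrix().round(3).tolist())
d=optics.get_image("top"); W=cloud(d); hsv=cv2.cvtColor(d["image"],cv2.COLOR_BGR2HSV); v,u=np.mgrid[:420,:560]
m=(u>100)&(u<220)&(v>130)&(v<340)&(hsv[...,1]>110)&(hsv[...,0]<20)&(W[...,2]>150)
P=W[m]; print(len(P)); c=P.mean(0); 
a=np.linalg.svd(P-c,full_matrices=False)[2][0]; q=(P-c)@a; print(a, c+a*q.min(), c+a*q.max())
E
```

```text
[423.40372356 296.81233483 243.15481239] [[0.999, -0.041, -0.002], [-0.041, -0.999, -0.001], [-0.002, 0.002, -1.0]]
1244
[-0.99841157  0.04441959 -0.0346589 ] [613.35043875 285.88944983 266.131252  ] [290.89257671 300.23568531 254.93743717]
```

Request:
play_rows:
  travel:
    - [0,0,0.03]
    - [0,0,0.04]
    - [0,0,0.04]
    - [0,0,0.04]
    - [0,0,0.035]
    - [0,0,0.02]
    - [0,0,0.01]
    - [0,0,0.004]
    - [0,0,0]
    - [0,0,0]
  rotation:
    - [0,0,0]
    - [0,0,0]
    - [0,0,0]
    - [0,0,0]
    - [0,0,0]
    - [0,0,0]
    - [0,0,0]
    - [0,0,0]
    - [0,0,0]
    - [0,0,0]
  grip: [0,0,0,0,0,0,0,0,0,0]

```text
clock: 7.0
position: [424.7, 298.2, 26.5]
ee_rot: [1.0, -0.019, 0.001, -0.001]
contact_force: [-0.7, 0.4, -0.4]
gripper_width: 22.5
```

Request:
play_rows:
  travel:
    - [0,0,0.003]
    - [0,0,0.003]
    - [0,0,0.002]
    - [0,0,0]
  rotation:
    - [0,0,0]
    - [0,0,0]
    - [0,0,0]
    - [0,0,0]
  grip: [0,0,0,0]

```text
clock: 7.33
position: [423.8, 297.3, 17.4]
ee_rot: [1.0, -0.019, 0.0, -0.0]
contact_force: [-1.0, 0.0, -0.2]
gripper_width: 22.4
```

Request:
play_rows:
  travel:
    - [0,0,0.003]
    - [0,0,0.002]
    - [0,0,0.002]
    - [0,0,0]
  rotation:
    - [0,0,0]
    - [0,0,0]
    - [0,0,0]
    - [0,0,0]
  grip: [0,0,0,0]

```text
clock: 7.67
position: [423.7, 297.0, 9.8]
ee_rot: [1.0, -0.019, -0.0, 0.0]
contact_force: [0.7, -0.3, -0.8]
gripper_width: 22.6
```

Request:
play_rows:
  travel:
    - [0,0,0.0015]
    - [0,0,0.0015]
    - [0,0,0]
    - [0,0,0]
  rotation:
    - [0,0,0]
    - [0,0,0]
    - [0,0,0]
    - [0,0,0]
  grip: [0,0,0,0]

```text
clock: 8.0
position: [424.0, 297.3, 9.0]
ee_rot: [1.0, -0.019, 0.0, -0.0]
contact_force: [-3.5, -2.1, 11.1]
gripper_width: 22.4
```

Request:
play_rows:
  travel:
    - [0,0,0]
    - [0,0,0]
    - [0,0,0]
    - [0,0,-0.01]
    - [0,0,-0.03]
    - [0,0,-0.04]
    - [0,0,-0.04]
    - [0,0,-0.04]
    - [0,0,-0.04]
    - [0,0,-0.04]
    - [0,0,-0.01]
    - [0,0,0]
  rotation:
    - [0,0,0]
    - [0,0,0]
    - [0,0,0]
    - [0,0,0]
    - [0,0,0]
    - [0,0,0]
    - [0,0,0]
    - [0,0,0]
    - [0,0,0]
    - [0,0,0]
    - [0,0,0]
    - [0,0,0]
  grip: [0.5,0.5,0.5,0.5,0.5,0.5,0.5,0.5,0.5,1,1,1]

```text
clock: 9.0
position: [425.3, 298.6, 262.3]
ee_rot: [1.0, -0.019, 0.003, -0.004]
contact_force: [0.4, 0.4, -0.5]
gripper_width: 77.0
```

Request:
play_rows:
  travel:
    - [0.0137,0.0365,0]
    - [0.0137,0.0365,0]
    - [0.0137,0.0365,0]
    - [0.0137,0.0365,0]
    - [0.0137,0.0365,0]
    - [0.0137,0.0365,0]
    - [0.0137,0.0365,0]
    - [0,0,0]
    - [0,0,0]
  rotation:
    - [0,0,0]
    - [0,0,0]
    - [0,0,0]
    - [0,0,0]
    - [0,0,0]
    - [0,0,0]
    - [0,0,0]
    - [0,0,0]
    - [0,0,0]
  grip: [1,1,1,1,1,1,1,1,1]

```text
clock: 9.75
position: [509.5, 36.2, 255.9]
ee_rot: [1.0, -0.021, -0.001, 0.0]
contact_force: [-0.1, -0.1, -0.7]
gripper_width: 85.3
```

```bash
python3 - <<'E'
from h import *
s=arm.read_state(); print(s["position"],Rn.from_quat(s["ee_rot"]).as_matrix().round(3).tolist())
w=optics.get_image("wrist"); d=optics.get_image("top"); W=cloud(d); hsv=cv2.cvtColor(d["image"],cv2.COLOR_BGR2HSV); v,u=np.mgrid[:420,:560]
m=(u>100)&(u<200)&(v>150)&(v<320)&(hsv[...,1]>110)&(hsv[...,0]<20)
P=W[m]; P=P[~np.isnan(P).any(1)]; print(len(P)); c=P.mean(0); 
a=np.linalg.svd(P-c,full_matrices=False)[2][0]; q=(P-c)@a; print(a, c+a*q.min(), c+a*q.max())
im=np.hstack([cv2.resize(w["image"],(480,360)),cv2.resize(d["image"][150:310,110:240],(293,360))]); cv2.imwrite("pics/w2.png",im)
E
```

```text
[509.45718476  36.1911797  255.88540119] [[0.999, -0.043, -0.003], [-0.043, -0.999, -0.001], [-0.003, 0.001, -1.0]]
385
[-0.99874805  0.04032197 -0.02960542] [610.97638908 292.01972896  25.19925414] [291.82880609 304.90452099  15.73891332]
```

View pics/w2.png

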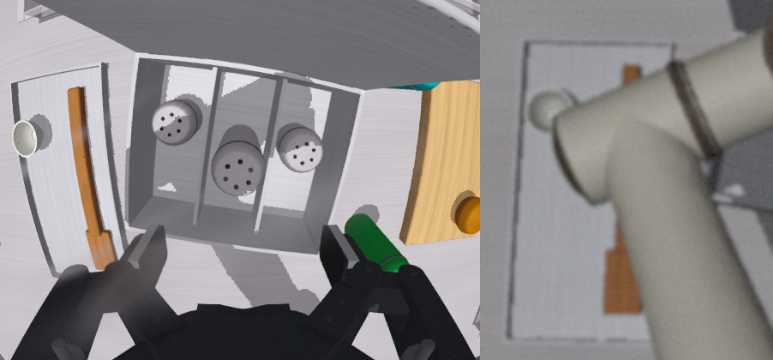

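Wrist view: the tall shaker's top is at (238,168) in the 480-wide picture, roughly centred between the fingers. The paddle lies inside the pan. Next I refine the centre.

```bash
cat >> h.py <<'E'
def wray(s,d,u,v,z):
    K=np.array(d["camera_matrix"]);H=np.array(d["hand_eye"]); x=(u-K[0,2])/K[0,0]; y=(v-K[1,2])/K[1,1]; th=np.hypot(x,y)
    r=np.array([x/th*np.sin(th),y/th*np.sin(th),np.cos(th)]); R=Rn.from_quat(s["ee_rot"])
    C=R.apply(H[:3,3])+s["position"]; r=R.apply(H[:3,:3]@r); return C+r*(z-C[2])/r[2]
E
python3 - <<'E'
from h import *
s=arm.read_state(); w=optics.get_image("wrist"); 
print(wray(s,w,277.7,196,160).round(1)); print((local([511-s["position"][0],39-s["position"][1],0])*1000).round(1))
f=1.1667
for a,b,z,n in ((175,112,80,'short l'),(300,145,80,'short r'),(22,138,40,'ram'),(468,213,70,'onion')): print(n,wray(s,w,a*f,b*f,z).round(0))
E
```

```text
[517.   42.3 160. ]
[ 1.6 -0.8 -0. ]
short l [565. 115.  80.]
short r [520. -30.  80.]
ram [551. 403.  40.]
onion [ 399. -343.   70.]
```

Request:
play_rows:
  travel:
    - [0.0045,-0.0035,0.02]
    - [0,0,0.035]
    - [0,0,0.035]
    - [0,0,0.03]
    - [0,0,0.018]
    - [0,0,0.01]
    - [0,0,0]
    - [0,0,0]
    - [0,0,0]
    - [0,0,0]
    - [0,0,0]
    - [0,0,0]
  rotation:
    - [0,0,0]
    - [0,0,0]
    - [0,0,0]
    - [0,0,0]
    - [0,0,0]
    - [0,0,0]
    - [0,0,0]
    - [0,0,0]
    - [0,0,0]
    - [0,0,0]
    - [0,0,0]
    - [0,0,0]
  grip: [1,1,1,1,1,1,1,0.5,0.4,0.3,0,0]

```text
clock: 10.9
position: [515.8, 41.9, 111.2]
ee_rot: [1.0, -0.019, 0.002, -0.001]
contact_force: [-0.7, -0.1, 5.9]
gripper_width: 50.7
```

Request:
play_rows:
  travel:
    - [0,0,0]
    - [0,0,0]
    - [0,0,0]
    - [0,0,0]
  rotation:
    - [0,0,0]
    - [0,0,0]
    - [0,0,0]
    - [0,0,0]
  grip: [0,0,0,0]

```text
clock: 11.23
position: [515.8, 41.9, 111.3]
ee_rot: [1.0, -0.019, 0.002, -0.001]
contact_force: [-0.6, -0.8, 6.8]
gripper_width: 50.4
```

Request:
play_rows:
  travel:
    - [0,0,-0.005]
    - [0,0,-0.015]
    - [0,0,-0.025]
    - [0,0,-0.03]
    - [0,0,-0.03]
    - [0,0,-0.03]
    - [0,0,-0.015]
    - [0,0,0]
    - [0,0,0]
  rotation:
    - [0,0,0]
    - [0,0,0]
    - [0,0,0]
    - [0,0,0]
    - [0,0,0]
    - [0,0,0]
    - [0,0,0]
    - [0,0,0]
    - [0,0,0]
  grip: [0,0,0,0,0,0,0,0,0]

```text
clock: 11.98
position: [513.8, 41.8, 258.9]
ee_rot: [1.0, -0.02, -0.0, -0.001]
contact_force: [-0.3, -0.0, -4.0]
gripper_width: 50.8
```

Request:
play_rows:
  travel:
    - [0.002,0.02,0]
    - [0.0035,0.035,0]
    - [0.0035,0.036,0]
    - [0.0035,0.036,0]
    - [0.0035,0.036,0]
    - [0.0035,0.036,0]
    - [0.0035,0.036,0]
    - [0.0035,0.036,0]
    - [0.0035,0.036,0]
    - [0.0035,0.036,0]
    - [0.0035,0.025,0]
    - [0.001,0.013,0]
  rotation:
    - [0,0,0]
    - [0,0,0]
    - [0,0,0]
    - [0,0,0]
    - [0,0,0]
    - [0,0,0]
    - [0,0,0]
    - [0,0,0]
    - [0,0,0]
    - [0,0,0]
    - [0,0,0]
    - [0,0,0]
  grip: [0,0,0,0,0,0,0,0,0,0,0,0]

```text
clock: 12.98
position: [536.5, -343.0, 255.0]
ee_rot: [1.0, -0.021, -0.003, -0.001]
contact_force: [0.3, 0.5, -3.6]
gripper_width: 50.8
```

```bash
python3 - <<'E'
from h import *
d=optics.get_image("side"); cv2.imwrite("pics/s2.png",d["image"]); s=arm.read_state(); print(s["position"],s["gripper_width"],Rn.from_quat(s["ee_rot"]).as_matrix().round(3).tolist())
E
```

```text
[ 536.53649045 -343.87160911  255.17064839] 50.49456377745878 [[0.999, -0.043, -0.006], [-0.043, -0.999, 0.002], [-0.006, -0.002, -1.0]]
```

View pics/s2.png

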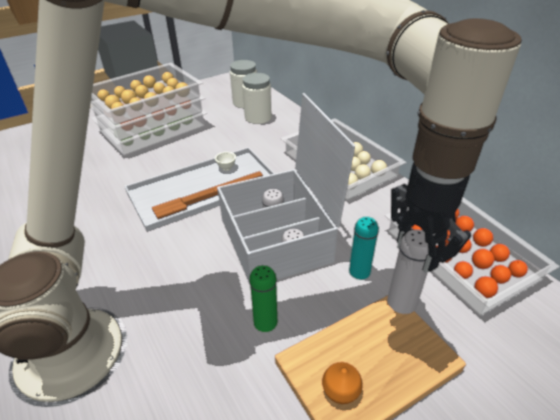

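Side view: the shaker hangs upright at (405,270) above the clear far end of the board, and the paddle lies in the pan at (210,195). Lower it.

Request:
play_rows:
  travel:
    - [0,0,0.02]
    - [0,0,0.03]
    - [0,0,0.03]
    - [0,0,0.02]
    - [0,0,0.01]
    - [0,0,0.003]
    - [0,0,0]
    - [0,0,0]
  rotation:
    - [0,0,0]
    - [0,0,0]
    - [0,0,0]
    - [0,0,0]
    - [0,0,0]
    - [0,0,0]
    - [0,0,0]
    - [0,0,0]
  grip: [0,0,0,0,0,0,0,0]

```text
clock: 13.7
position: [538.7, -340.7, 147.5]
ee_rot: [1.0, -0.019, 0.001, 0.001]
contact_force: [0.9, -0.8, -3.1]
gripper_width: 50.7
```

Request:
play_rows:
  travel:
    - [0,0,0.0015]
    - [0,0,0]
    - [0,0,0]
  rotation:
    - [0,0,0]
    - [0,0,0]
    - [0,0,0]
  grip: [0,0,0]

```text
clock: 13.95
position: [538.3, -340.7, 145.9]
ee_rot: [1.0, -0.019, 0.001, 0.0]
contact_force: [-0.3, -0.4, -3.4]
gripper_width: 50.4
```

Request:
play_rows:
  travel:
    - [0,0,0.003]
    - [0,0,0.002]
    - [0,0,0]
    - [0,0,0]
  rotation:
    - [0,0,0]
    - [0,0,0]
    - [0,0,0]
    - [0,0,0]
  grip: [0,0,0,0]

```text
clock: 14.28
position: [537.7, -340.5, 139.5]
ee_rot: [1.0, -0.019, -0.0, -0.0]
contact_force: [-0.2, 0.6, -3.4]
gripper_width: 50.5
```

Request:
play_rows:
  travel:
    - [0,0,0.0015]
    - [0,0,0.0015]
    - [0,0,0]
    - [0,0,0]
  rotation:
    - [0,0,0]
    - [0,0,0]
    - [0,0,0]
    - [0,0,0]
  grip: [0,0,0,0]

```text
clock: 14.62
position: [537.9, -340.5, 136.7]
ee_rot: [1.0, -0.019, -0.0, -0.0]
contact_force: [-0.1, 0.2, -3.2]
gripper_width: 50.5
```

Request:
play_rows:
  travel:
    - [0,0,0.0015]
    - [0,0,0.001]
    - [0,0,0]
    - [0,0,0]
  rotation:
    - [0,0,0]
    - [0,0,0]
    - [0,0,0]
    - [0,0,0]
  grip: [0,0,0,0]

```text
clock: 14.95
position: [538.3, -340.7, 136.3]
ee_rot: [1.0, -0.019, 0.001, 0.001]
contact_force: [-1.9, 1.7, 5.7]
gripper_width: 50.7
```

Request:
play_rows:
  travel:
    - [0,0,0]
    - [0,0,0]
    - [0,0,0]
    - [0,0,0]
    - [0,0,0]
    - [0,0,-0.01]
    - [0,0,-0.03]
    - [0,0,-0.04]
    - [0,0,-0.04]
    - [0,0,-0.04]
    - [0,0,-0.04]
    - [0,0,-0.04]
  rotation:
    - [0,0,0]
    - [0,0,0]
    - [0,0,0]
    - [0,0,0]
    - [0,0,0]
    - [0,0,0]
    - [0,0,0]
    - [0,0,0]
    - [0,0,0]
    - [0,0,0]
    - [0,0,0]
    - [0,0,0]
  grip: [0.7,0.8,1,1,1,1,1,1,1,1,1,1]

```text
clock: 15.95
position: [537.3, -340.4, 377.6]
ee_rot: [1.0, -0.019, 0.001, 0.0]
contact_force: [0.3, -0.2, -0.0]
gripper_width: 85.7
```

Request:
play_rows:
  travel:
    - [0,0,-0.03]
    - [0,0,0]
    - [0,0,0]
    - [0,0,0]
  rotation:
    - [0,0,0]
    - [0,0,0.08]
    - [0,0,0.08]
    - [0,0,0]
  grip: [0,0,0,0]

```text
clock: 16.28
position: [537.8, -340.5, 405.8]
ee_rot: [0.995, -0.1, 0.001, 0.0]
contact_force: [0.6, -0.4, 0.3]
gripper_width: 38.9
```

```bash
python3 - <<'E'
from h import *
s=arm.read_state(); print(s["position"],Rn.from_quat(s["ee_rot"]).as_matrix().round(3).tolist(),s["joints"].round(2))
d=optics.get_image("top"); W=cloud(d); hsv=cv2.cvtColor(d["image"],cv2.COLOR_BGR2HSV); v,u=np.mgrid[:420,:560]
ds=optics.get_image("side"); cv2.imwrite("pics/s3.png",np.hstack([cv2.resize(ds["image"][80:400,180:500],(400,400)),cv2.resize(d["image"][120:320,100:300],(400,400))]))
m=(u>100)&(u<200)&(v>150)&(v<320)&(hsv[...,1]>110)&(hsv[...,0]<20)
P=W[m]; P=P[~np.isnan(P).any(1)]; c=P.mean(0); a=np.linalg.svd(P-c,full_matrices=False)[2][0]; q=(P-c)@a; print(len(P),a, c+a*q.min(), c+a*q.max())
# lid points
ex=np.array([.98,-.199]);ey=np.array([.199,.98])
Q=W.reshape(-1,3); lx=(Q[:,:2]-[506,42])@ex; ly=(Q[:,:2]-[506,42])@ey
k=(Q[:,2]>140)&(lx>90)&(lx<140)&(abs(ly)<130)&(hsv[...,1].ravel()<70)
p=np.polyfit(Q[k,2],lx[k],1); print("lid lx vs z",p,"n",k.sum(),"ly",np.percentile(ly[k],[1,99]),"at z111",np.polyval(p,111),"zmax",np.percentile(Q[k,2],99.5))
for x,y,z in ((165,80,400),(165,80,285)):
    w=np.r_[np.array([506,42])+x*ex+y*ey,z]; print(w.round(1),(local(w-s["position"])*1000).round(1))
E
```

```text
[ 537.79593059 -340.52990131  405.77520119] [[0.98, -0.198, 0.002], [-0.198, -0.98, -0.001], [0.002, 0.0, -1.0]] [-0.31  0.35  0.38 -0.   -1.6   1.68]
939 [-0.99872438  0.04059558 -0.03002693] [610.71107257 288.30249181  26.59557994] [291.6478286  301.27159218  17.00285389]
lid lx vs z [8.58067451e-02 9.79665260e+01] n 2368 ly [-118.80630871  124.67153423] at z111 107.49107472527038 zmax 324.6492767925265
[683.6  87.6 400. ] [  59.5 -448.3    5.7]
[683.6  87.6 285. ] [  59.5 -448.3  120.7]
```

View pics/s3.png

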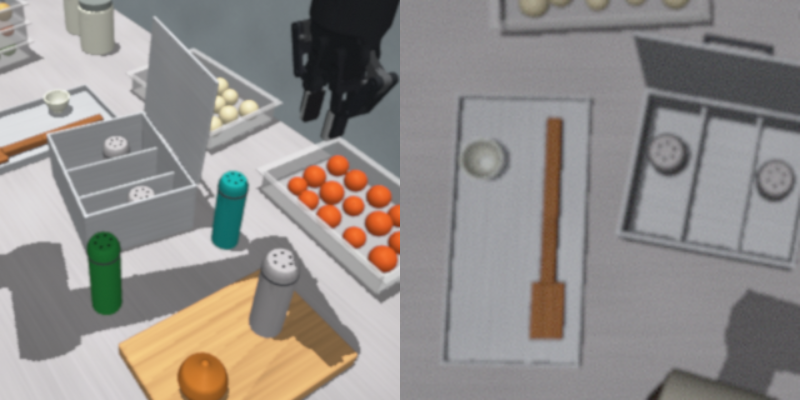

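Side crop: the shaker stands upright on the board at (270,290), well clear of the onion. Top crop: the paddle is fully inside the pan rim from (553,120) to (547,338), and the short shakers are unmoved. Next I go behind the lid.

Request:
play_rows:
  travel:
    - [0.005,-0.035,0]
    - [0.005,-0.0375,0]
    - [0.005,-0.0375,0]
    - [0.005,-0.0375,0]
    - [0.005,-0.0375,0]
    - [0.005,-0.0375,0]
    - [0.005,-0.0375,0]
    - [0.005,-0.0375,0]
    - [0.005,-0.0375,0]
    - [0.005,-0.0375,0]
    - [0.005,-0.0375,0]
    - [0.005,-0.0375,0]
  rotation:
    - [0,0,0]
    - [0,0,0]
    - [0,0,0]
    - [0,0,0]
    - [0,0,0]
    - [0,0,0]
    - [0,0,0]
    - [0,0,0]
    - [0,0,0]
    - [0,0,0]
    - [0,0,0]
    - [0,0,0]
  grip: [0,0,0,0,0,0,0,0,0,0,0,0]

```text
clock: 17.38
position: [685.1, 88.1, 404.1]
ee_rot: [0.995, -0.098, -0.0, 0.0]
contact_force: [0.1, -0.9, 0.5]
gripper_width: 0.3
```

Request:
play_rows:
  travel:
    - [0,0,0]
    - [0,0,0.02]
    - [0,0,0.035]
    - [0,0,0.035]
    - [0,0,0.025]
    - [0,0,0.005]
    - [0,0,0]
    - [0,0,0]
  rotation:
    - [0,0,0]
    - [0,0,0]
    - [0,0,0]
    - [0,0,0]
    - [0,0,0]
    - [0,0,0]
    - [0,0,0]
    - [0,0,0]
  grip: [0,0,0,0,0,0,0,0]

```text
clock: 18.05
position: [685.8, 86.1, 285.9]
ee_rot: [0.995, -0.099, 0.001, 0.0]
contact_force: [-0.7, 0.1, 0.2]
gripper_width: -0.2
```

Request:
play_rows:
  travel:
    - [-0.011,0,0]
    - [-0.011,0,0]
    - [-0.011,0,0]
    - [-0.011,0,0]
    - [-0.016,0,0]
    - [-0.0165,0,0.001]
    - [-0.0165,0,0.002]
    - [-0.0165,0,0.003]
    - [0,0,0]
  rotation:
    - [0,0,0]
    - [0,0,0]
    - [0,0,0]
    - [0,0,0]
    - [0,0,0]
    - [0,0,0]
    - [0,0,0]
    - [0,0,0]
    - [0,0,0]
  grip: [0,0,0,0,0,0,0,0,0]

```text
clock: 18.8
position: [576.8, 108.4, 281.7]
ee_rot: [0.995, -0.098, 0.002, -0.001]
contact_force: [-0.2, -0.6, 0.6]
gripper_width: 0.3
```

Request:
play_rows:
  travel:
    - [-0.0165,0,0.0075]
    - [-0.016,0,0.0085]
    - [-0.015,0,0.01]
    - [-0.0135,0,0.011]
    - [-0.0125,0,0.0125]
    - [-0.011,0,0.014]
    - [-0.0095,0,0.015]
    - [-0.0085,0,0.0155]
    - [0,0,0]
  rotation:
    - [0,0,0]
    - [0,0,0]
    - [0,0,0]
    - [0,0,0]
    - [0,0,0]
    - [0,0,0]
    - [0,0,0]
    - [0,0,0]
    - [0,0,0]
  grip: [0,0,0,0,0,0,0,0,0]

```text
clock: 19.55
position: [476.1, 128.1, 183.7]
ee_rot: [0.995, -0.099, -0.001, 0.0]
contact_force: [0.2, -0.2, -1.2]
gripper_width: -0.2
```

```bash
python3 - <<'E'
from h import *
s=arm.read_state(); print(s["position"],s["contact_force"])
d=optics.get_image("side"); cv2.imwrite("pics/s4.png",d["image"])
E
```

```text
[476.12030664 128.05684513 183.74618923] [ 0.17685518 -0.22593921 -1.21604193]
```

View pics/s4.png

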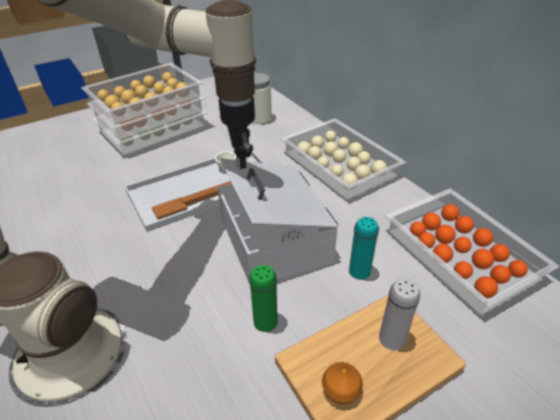

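The lid is partly down at about 0.4 rad and follows the fingers. The shaker and paddle are fine. I press it shut.

Request:
play_rows:
  travel:
    - [-0.005,0,0.013]
    - [-0.004,0,0.013]
    - [-0.003,0,0.012]
    - [-0.002,0,0.011]
    - [-0.001,0,0.009]
    - [0,0,0.004]
    - [0,0,0]
    - [0,0,0]
  rotation:
    - [0,0,0]
    - [0,0,0]
    - [0,0,0]
    - [0,0,0]
    - [0,0,0]
    - [0,0,0]
    - [0,0,0]
    - [0,0,0]
  grip: [0,0,0,0,0,0,0,0]

```text
clock: 20.27
position: [463.2, 131.2, 122.9]
ee_rot: [0.995, -0.099, 0.0, -0.0]
contact_force: [0.8, -0.4, 0.4]
gripper_width: -0.0
```

Request:
play_rows:
  travel:
    - [0,0,0.002]
    - [0,0,0.001]
    - [0,0,0]
    - [0,0,0]
  rotation:
    - [0,0,0]
    - [0,0,0]
    - [0,0,0]
    - [0,0,0]
  grip: [0,0,0,0]

```text
clock: 20.6
position: [462.7, 131.2, 119.6]
ee_rot: [0.995, -0.099, 0.0, -0.0]
contact_force: [0.9, -1.0, 1.0]
gripper_width: 0.2
```

Request:
play_rows:
  travel:
    - [0,0,0.002]
    - [0,0,0.0015]
    - [0,0,0]
    - [0,0,0]
  rotation:
    - [0,0,0]
    - [0,0,0]
    - [0,0,0]
    - [0,0,0]
  grip: [0,0,0,0]

```text
clock: 20.93
position: [462.6, 131.2, 117.0]
ee_rot: [0.995, -0.099, 0.0, -0.0]
contact_force: [-2.6, 1.2, 8.7]
gripper_width: 0.1
```

Request:
play_rows:
  travel:
    - [0,0,0.001]
    - [0,0,0.001]
    - [0,0,0]
    - [0,0,0]
  rotation:
    - [0,0,0]
    - [0,0,0]
    - [0,0,0]
    - [0,0,0]
  grip: [0,0,0,0]

```text
clock: 21.27
position: [462.7, 131.2, 116.9]
ee_rot: [0.995, -0.098, 0.001, 0.0]
contact_force: [-8.1, 0.1, 22.0]
gripper_width: -0.5
```

Request:
play_rows:
  travel:
    - [0,0,-0.01]
    - [0,0,-0.03]
    - [0,0,-0.04]
    - [0,0,-0.04]
    - [0,0,-0.03]
    - [0,-0.03,0]
    - [0,-0.04,0]
    - [0,-0.04,0]
    - [0,-0.04,0]
    - [0,-0.03,0]
    - [0,0,0]
    - [0,0,0]
  rotation:
    - [0,0,0]
    - [0,0,0]
    - [0,0,0]
    - [0,0,0]
    - [0,0,0]
    - [0,0,0]
    - [0,0,0]
    - [0,0,0]
    - [0,0,0]
    - [0,0,0]
    - [0,0,0]
    - [0,0,0]
  grip: [0,0,0,0,0,0,0,0,0,0,0,0]

```text
clock: 22.27
position: [497.4, 308.8, 262.3]
ee_rot: [0.995, -0.098, -0.001, 0.001]
contact_force: [-0.2, -0.2, -0.0]
gripper_width: -0.2
```

```bash
python3 - <<'E'
from h import *
s=arm.read_state(); print(s["position"],s["contact_force"],s["clock"])
t=optics.get_image("top"); d=optics.get_image("side"); Ws=cloud(d); W=cloud(t)
ex=np.array([.98,-.199]);ey=np.array([.199,.98])
for n,w in (("side",Ws),("top",W)):
    Q=w.reshape(-1,3); lx=(Q[:,:2]-[506,42])@ex; ly=(Q[:,:2]-[506,42])@ey
    k=(abs(lx)<85)&(abs(ly)<110)&(abs(ly)>50)&(Q[:,2]>80)&(Q[:,2]<160); A=np.c_[lx[k],ly[k],np.ones(k.sum())]
    print(n,k.sum(),"plane",np.linalg.lstsq(A,Q[k,2],rcond=None)[0].round(4))
cv2.imwrite("pics/f.png",np.hstack([cv2.resize(d["image"],(480,360)),cv2.resize(t["image"][130:310,110:270],(320,360))]))
E
```

```text
[497.40927446 308.82769425 262.28479881] [-0.20198691 -0.160036   -0.01998001] 22.2667
side 2357 plane [1.400000e-03 7.000000e-04 1.192064e+02]
top 2631 plane [-2.000000e-04  6.000000e-04  1.183505e+02]
```

View pics/f.png

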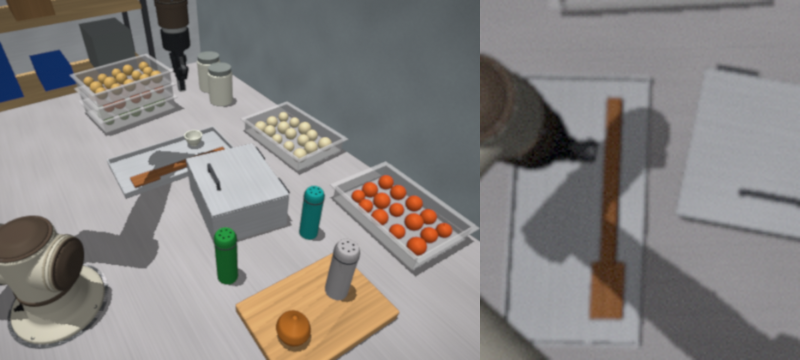

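The lid lies flat: its plane slope is at most 0.0014 rad at z of about 118. The paddle is inside the pan, the shaker stands on the board, and the robot is clear at z 262. I hand it in.

```bash
python3 -c "
from bench import workorder; print(workorder.job_done())"
```

```text
the job is handed in; nothing more can be done
None
```

The job is done and handed in at about 22 s of the 72 s allowed; no verdict was given. I laid the paddle in the sheet pan, stood the tall shaker from the middle bay on the far end of the board, and closed the lid by pushing it down from behind with shut fingers.

- **Lid:** it lies flat, with a plane slope of at most 0.0014 rad in both views at z of about 118 mm. When I pressed it against the rim, the push force rose to 22 N.
- **Paddle:** it lies inside the pan rim, from about x 292 to 611 mm and y 288 to 301 mm in world coordinates. The handle top read about 27 mm where 23 mm is expected, so the depth camera reads a few mm high.
- **Tall shaker:** it stands upright near (538, -341), well inside the board's edge. I judged this from the side view rather than measuring the tilt after release.
- **Bystanders:** the onion and ramekin look unmoved in the last pictures. The short shakers did too just before the lid was shut; they can't be seen now.
- **Robot:** the gripper is empty and clear of everything at z 262 mm, with no contact force.
- **Disagreements:** the three estimates of the tall shaker's position differed by up to 7 mm. I used a value in between and the grasp closed correctly.

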